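# Show the padded ram head to the inspection camera

### The job

The press's spare padded ram head is locked in its walnut tool block: turn the red clamp knob counter-clockwise (seen from above) until its steel tongue is well clear of the flange, then draw the ram head up out of the block by its wooden grip. Tip it over so that its black rubber pad squarely faces the lens of the inspection camera, about 120 mm from the lens and centred in front of it, and finish while still holding it there, steady. Do not bump the camera, and leave the slate blanks, copper cup, walnut spacer and gauge plate where they are.

Things in the scene. Friction and masses are not known exactly. Their poses are not given: they have to be found in the camera images.
- ram_head: Ram head, 118 mm long, 0.2 to 0.4 kg, pad down in the block's bore, flange on the block's top; lifts straight up (50 mm to clear). Origin: centre of the pad's face; z points from pad to grip. Along z: rubber pad 34 mm across, 0-8 mm; steel barrel 34 mm across, 8-50; flange 60 mm across, 50-58; pale wooden grip 26 x 26 mm (sides along x and y), 58-118.
- ram_grip (a point): On the axis of the ram head's wooden grip, 96 mm above the pad's face (22 mm below the grip's top): a good place to grip. Axes as ram_head.
- tool_block: Fixed walnut block, 100 (x) x 200 (y) x 70 mm high, origin at the centre of its underside. Bore 38 mm across and 60 mm deep in its top at its own y = +45 mm; the clamp knob's upright axis at its own y = -45 mm.
- clamp (a joint): Angle of the clamp knob (rad), 0 to 1.5 (stop), growing counter-clockwise from above; stays where left; turns with 0.06 N m; starts at 0 to 0.15. At 0 its flat steel tongue (18 mm wide, 6 thick, 68 long from the axis, 2 mm above the flange) points straight at the ram head and traps its flange; beyond 0.4 it is clear.
- clamp_grip (a point): On the axis of the clamp knob, at the height to grip, 24 mm above the top of the tongue. The knob is a red upright bar 52 mm long, 14 mm thick and 30 mm high, whose top is 13 mm above this point. The point turns with the knob: its y axis lies along the bar and the tongue, its x axis across the bar.
- camera: Inspection camera, a white box 56 x 56 x 58 mm with a blue ring and a black lens barrel 40 mm across, fixed on a stand 110 mm square. Origin: centre of its back; its z axis is the line of sight, out through the lens, looking up at 45 degrees roughly towards the robot. The lens front is at z = 80 mm on this axis.
- focus (a point): Focal point, in the air on the line of sight, 120 mm in front of the lens (200 mm from the camera's origin), about 0.2 m above the worktop: where the centre of the pad's face belongs. Axes as camera.
- slate_a: Loose dark slate blank, disc 52 mm across, 14 mm high; leave alone. Origin at the centre of its underside.
- slate_b: Another slate blank like slate_a; leave alone.
- copper_cup: Loose copper forming cup, 64 mm across, 45 mm high, open upward; leave alone. Origin at the centre of its underside.
- spacer: Loose walnut spacer block 50 x 90 x 40 mm high; leave alone. Origin at the centre of its underside.
- gauge_plate: Loose flat steel gauge plate 50 x 110 x 6 mm; leave alone. Origin at the centre of its underside.
Mind the look-alikes: they are no part of the job. Leave any green, pink or turquoise look-alike of the part that bears camera alone.

How it is judged:
By the outcome, as a careful person would: the job done as asked, in the order asked, and still so for the second after the job is handed in, while the arm keeps its last pose, push and grip.
It also fails if it takes over 50 s, if anything falls off the work surface, if the arm or the gripper's body presses on something with over 40 N, if the wrist force passes 120 N, or if a joint passes its speed limit or range.

### The arm

A 6-joint arm with a two-finger parallel gripper is mounted at the origin on the work surface. World frame = base frame: x ahead of the robot, y to its left, z up, the work surface at z = 0. Lengths are in m, angles in degrees, forces in N, time in s.
With the tool pointing down it reaches from about 0.375 to 0.75 m from the base axis. Payload 9 kg.
Tool frame: the origin (TCP) lies where the fingers leave the gripper's body, on its centre line; the fingertips stand 73 mm ahead of it and the grasp point (between the pads) lies 54 mm ahead of it (robot.tip_reach is the distance from the TCP to the fingertips, in m); z points along the fingers, y is the direction in which the jaws open and shut (so a half turn about z gives the same grasp; the last joint's range is limited). The gripper opens to 85 mm and grips with 20 to 120 N. Pads are 22 mm wide; open, the fingers measure 114 mm over their backs; the gripper's body (76 mm by 85 mm) begins 54 mm behind the grasp point. The pads swing forward as they close: fully open they stand 13 mm farther back than shut.
Start: joints at [62.298, 5.964, 5.575, 89.605, 0, 77.527], TCP at [0.158, 0.579, 0.304] pointing down, gripper open.
Joint ranges: [-171.21, 171.21], [-48.23, 106.86], [-62.78, 66.21], [-105.2, 120.99], [-86.42, 89.51], [-180, 180]. Speed limits (degrees/s): [127.2, 127.2, 147.25, 180, 180, 180].

### API

Orientations are given as [roll, pitch, yaw] about the fixed x, y, z axes, in that order (R = Rz(yaw) Ry(pitch) Rx(roll)).
In Python, from plant import robot gives the robot as it stands. Calls block until the motion is done:
- robot.move_pose(position, orientation): joint-space move of the TCP to a pose.
- robot.line_to(position, vel=0.15, rotation=None, guard=None): straight line of the TCP; rotation=None keeps the orientation; vel is the mean speed in m/s. With guard (N) it stops when the force on the tool has changed by that much, and returns True; else False.
- robot.goto_joints(angles): joint-space move.
- robot.set_gripper(opening): finger opening in m; the grip force is fixed at half the most; returns when the fingers have stopped.
- robot.pause(seconds).
- robot.ik(position, orientation): joint angles nearest the present ones, or None.
- robot.observe(): the state.
- robot.grab_frame(name): name is "side" or "top" or "wrist"; returns the picture (400x640x3 uint8, blue, green, red); there is no depth.
- robot.get_calibration(name): a dict with "vertical_fov" (degrees; the focal length in pixels is half the picture's height over the tangent of half this angle, whatever the lens; pixels are square), "cx", "cy" (the principal point, pixels), "k1" (the pictures are not rectified: a ray, as slopes to the right and down, at radius r is drawn at 1 + k1 r^2 times it, then the intrinsics apply), "rvec" (rotation vector, rad) and "tvec" (3), from world to camera coordinates, as OpenCV has them. Camera axes: x right, y down, z forward; pixel columns grow to the right and rows downward; lengths in m; the calibration is good to about 2 mm. A picture is of the moment at which its call begins: read the wrist's pose just before it. get_calibration takes no time and is no camera call; for the wrist camera it gives the pose at the moment of the call.
A pose or a line that the arm cannot do raises robot.IKError and nothing moves.
- robot.job_done(): hands the job in, once; it reports no verdict.
The state is a dict: "time": time; "q": joint angles; "qvel": joint speeds; "joint_torque": joint torques, N m; "tool_pos": TCP position; "tcp_rot": TCP orientation; "ft_force": force on the tool from outside, world axes, zero at the start; "torque": the same for the moment, N m; "gripper_width": finger opening in m.
Only numpy, scipy, OpenCV 4.12 (cv2) and the standard library are available. Lean on these libraries where they do the work, as an engineer would, in place of code of your own. Each camera call takes 0.05 s, during which the arm holds its last target. There are 200 camera calls.

## Working session

There is one attempt and no reset: what is moved stays moved. The work goes in short steps, each a Python script; the robot and the scene stay as the last script left them, time stands still between calls to the robot, and variables do not carry over. Pictures are saved under pics/ and viewed, about 8 in all and at most 12, crops included, and the job is handed in when it is done.

```bash
ls; mkdir -p pics
cat > h.py <<'E'
import numpy as np, cv2
from plant import robot
from scipy.spatial.transform import Rotation as Rn
def cal(n):
    c=robot.get_calibration(n); f=200/np.tan(np.radians(c['vertical_fov'])/2)
    R=cv2.Rodrigues(np.array(c['rvec'],float))[0]; t=np.array(c['tvec'],float).ravel()
    return dict(f=f,cx=c['cx'],cy=c['cy'],k1=c['k1'],R=R,t=t)
def ray(c,uv):
    d=(np.array(uv,float)-[c['cx'],c['cy']])/c['f']; s=d.copy()
    for _ in range(30): s=d/(1+c['k1']*(s@s))
    v=c['R'].T@np.r_[s,1]; return -c['R'].T@c['t'], v/np.linalg.norm(v)
def onz(c,uv,z):
    o,v=ray(c,uv); return o+v*(z-o[2])/v[2]
def proj(c,p):
    q=c['R']@np.asarray(p,float)+c['t']; s=q[:2]/q[2]; return s*(1+c['k1']*(s@s))*c['f']+[c['cx'],c['cy']]
def tri(*obs):
    A=np.zeros((3,3));b=np.zeros(3);L=[]
    for c,uv in obs:
        o,v=ray(c,uv);P=np.eye(3)-np.outer(v,v);A+=P;b+=P@o;L.append((o,P))
    p=np.linalg.solve(A,b); return p,[round(1e3*np.linalg.norm(P@(p-o)),1) for o,P in L]
E
python3 - <<'E'
from h import *
for n in ['top','side','wrist']:
    im=robot.grab_frame(n); cv2.imwrite(f'pics/{n}0.png',im); c=cal(n)
    print(n,-c['R'].T@c['t'],c['R'][2],c['f'],c['k1'])
print(robot.observe())
a=[cv2.imread(f'pics/{n}0.png') for n in ['top','side']]
E
```

```text
pics
top [0.45993821 0.0825082  1.38491077] [ 0.13555583  0.01823884 -0.99060182] 444.79183007863935 -0.12272687406256402
side [ 0.42248135 -0.70137262  0.75533738] [ 0.20647494  0.76414151 -0.61111034] 394.7904434299476 -0.037179572739878965
wrist [0.08561679 0.59835663 0.37288071] [ 0.27860377 -0.0767305  -0.95733608] 284.89276432939556 -0.02098144657955004
{'time': 0.15, 'q': array([6.22985056e+01, 5.99352896e+00, 5.53941919e+00, 8.96053773e+01,
       1.36644364e-03, 7.75271118e+01]), 'qvel': array([-0.03126848, -0.04678325,  0.09913599,  0.0245148 ,  0.01831379,
        0.00635688]), 'joint_torque': array([ 3.30985313e-03, -5.57355523e+01,  5.04005814e+01,  1.25179655e-02,
       -2.62964859e-04,  5.03353732e-06]), 'tool_pos': array([0.15750158, 0.57877965, 0.30329302]), 'tcp_rot': array([-1.79942212e+02, -1.41820683e-02,  1.64771386e+02]), 'ft_force': array([-0.97021469,  0.5624937 ,  0.25115055]), 'torque': array([ 0.05611246, -0.02432357, -0.00717984]), 'gripper_width': 0.08547631571287835}
```

View pics/top0.png

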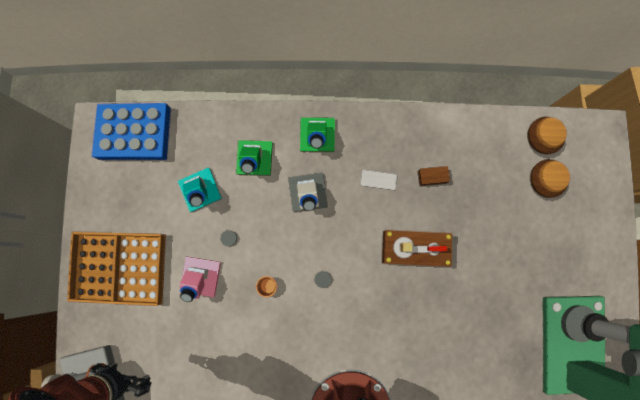

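View pics/side0.png

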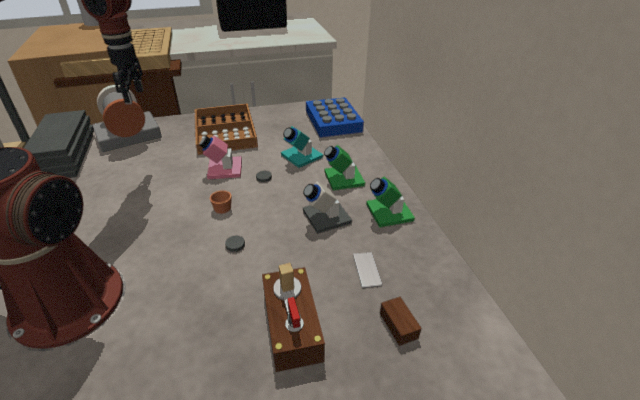

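The top view shows the tool block at about (418,249), with its pale grip at (407,248) and red knob at (437,249). Camera candidates are white on a grey stand at (308,195), green at (317,135) and (250,158), turquoise at (198,190) and pink at (192,283). By the description the white one is right, so I'll check it in a close crop.

Run:
```python
from h import *
t=cv2.imread('pics/top0.png');s=cv2.imread('pics/side0.png')
def crop(im,x,y,w,h,k): return cv2.resize(im[y:y+h,x:x+w],None,fx=k,fy=k,interpolation=cv2.INTER_CUBIC)
A=crop(t,280,165,80,60,5);B=crop(t,375,220,80,60,5);C=crop(s,285,170,80,60,5);D=crop(s,250,250,80,60,5)
D=crop(s,240,255,100,75,4)
cv2.imwrite('pics/m1.png',np.vstack([np.hstack([A,B]),np.hstack([C,D])]))
ct,cs=cal('top'),cal('side')
for n,uv,z in [('block',(418,249),.07),('grip',(407,248),.13),('knob',(437,249),.11),('camstand',(308,193),.01),('lens',(309,203),.14),('cup',(267,286),.045),('slate1',(229,238),.014),('slate2',(323,279),.014),('plate',(379,180),.006),('spacer',(434,176),.04),('green',(317,135),.1)]: print(n,onz(ct,uv,z).round(3))
```

```text
block [ 0.496 -0.19   0.07 ]
grip [ 0.497 -0.146  0.13 ]
knob [ 0.495 -0.237  0.11 ]
camstand [0.667 0.141 0.01 ]
lens [0.619 0.132 0.14 ]
cup [0.38  0.256 0.045]
slate1 [0.522 0.383 0.014]
slate2 [0.402 0.09  0.014]
plate [ 0.712 -0.082  0.006]
spacer [ 0.721 -0.249  0.04 ]
green [0.829 0.113 0.1  ]
```

View pics/m1.png

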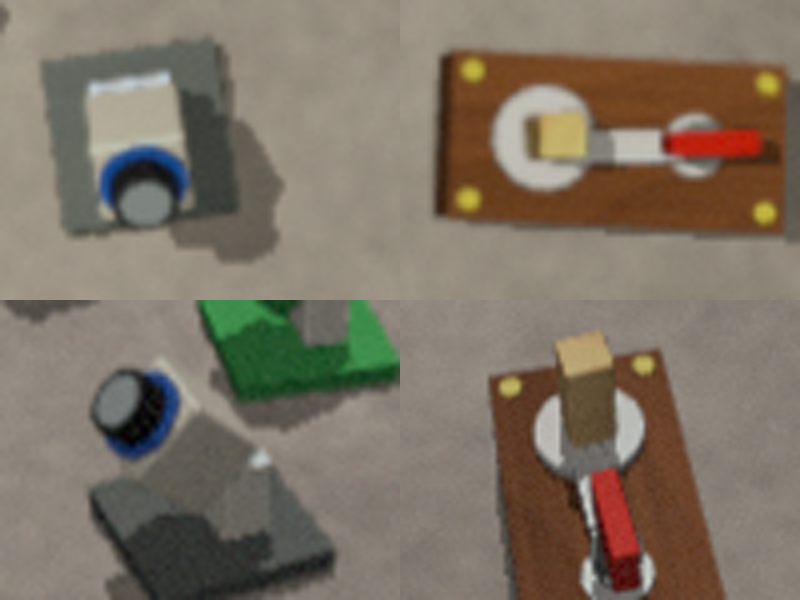

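The white camera on the grey stand is confirmed: white box, blue ring, black barrel. The block's tongue points at the ram head. Next I'll take wrist views from two places each, over the camera and over the block.

Run:
```python
from h import *
import pickle
C={'top':cal('top'),'side':cal('side')}
for i,p in enumerate([(.50,.22,.38),(.50,.06,.38),(.45,-.10,.34),(.45,-.27,.34)]):
    for yaw in (180,):
        robot.move_pose(p,[180,0,yaw])
    robot.pause(.2)
    c=cal('wrist');im=robot.grab_frame('wrist');C[i]=c;cv2.imwrite(f'pics/w{i}.png',im)
    print(i,robot.observe()['time'],robot.observe()['q'].round(0),(-c['R'].T@c['t']).round(3),
      [proj(c,x).round(0) for x in ((.619,.132,.14),(.497,-.146,.13),(.495,-.237,.11))])
pickle.dump(C,open('C.pkl','wb'))
a=[cv2.imread(f'pics/w{i}.png') for i in range(4)]
def cr(im,p,w=130,h=97):
    x=int(np.clip(p[0]-w,0,640-2*w));y=int(np.clip(p[1]-h,0,400-2*h));print(x,y)
    return cv2.resize(im[y:y+2*h,x:x+2*w],(400,298),interpolation=cv2.INTER_CUBIC)
L=[cr(a[i],proj(C[i],(.64,.135,.1))) for i in (0,1)]+[cr(a[i],proj(C[i],(.496,-.19,.09))) for i in (2,3)]
cv2.imwrite('pics/m2.png',np.vstack([np.hstack(L[:2]),np.hstack(L[2:])]))
```

```text
0 2.225 [10. -2.  6. 97.  0. 10.] [0.425 0.221 0.449] [array([250., 276.]), array([ 10., 178.]), array([-42., 173.])]
1 3.1583 [-8. -9. -1. 98.  0. -8.] [0.426 0.061 0.45 ] [array([379., 276.]), array([142., 178.]), array([ 79., 172.])]
2 4.1333 [-29. -18. -13.  95.   0. -29.] [ 0.376 -0.099  0.41 ] [array([518., 331.]), array([277., 231.]), array([200., 222.])]
3 5.1 [-45.  -7.  -3.  93.   0. -45.] [ 0.376 -0.269  0.41 ] [array([656., 328.]), array([437., 232.]), array([350., 223.])]
130 176
244 176
115 119
257 120
```

View pics/m2.png

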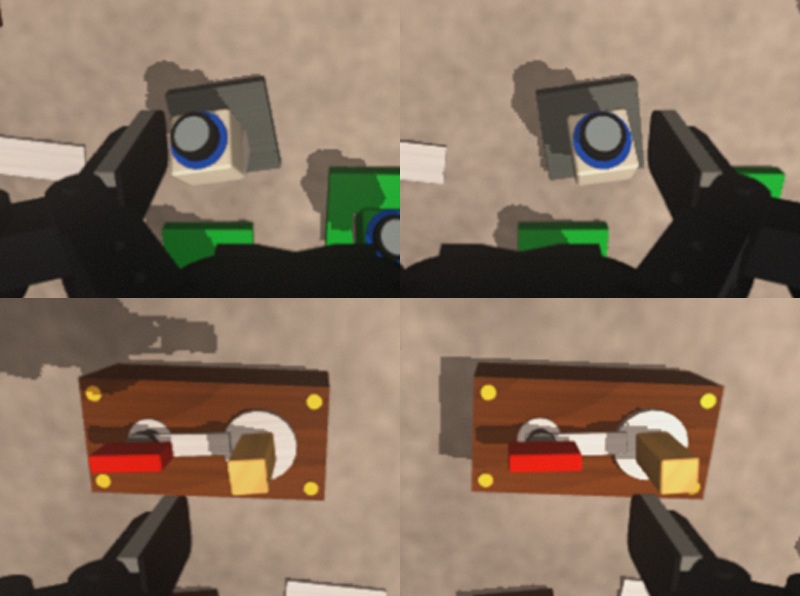

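Wrist views (crops scaled by 1.54). w0/w1 show the lens disc at mosaic (193,133) and (603,132). w2/w3 show four brass screws on the block's top, the knob's red top at (127,463) and (545,463), and the pale grip top at (250,476) and (679,476). Now I'll extract blobs and triangulate.

Run:
```python
from h import *
import pickle
C=pickle.load(open('C.pkl','rb'))
I={i:cv2.imread(f'pics/w{i}.png') for i in range(4)}
I['top']=cv2.imread('pics/top0.png');I['side']=cv2.imread('pics/side0.png')
def blobs(i,lo,hi,roi,amin=8):
    x0,y0,x1,y1=roi; h=cv2.cvtColor(I[i],cv2.COLOR_BGR2HSV)
    m=cv2.inRange(h,lo,hi); k=np.zeros_like(m);k[y0:y1,x0:x1]=m[y0:y1,x0:x1]
    n,l,s,c=cv2.connectedComponentsWithStats(k)
    return [(c[j].round(2),int(s[j,4]),s[j,2:4]) for j in range(1,n) if s[j,4]>=amin],l
rois={2:(160,150,340,260),3:(290,150,480,260)}
print('grey px',[cv2.cvtColor(I[i],cv2.COLOR_BGR2HSV)[y,x] for i,x,y in [(0,130+125,176+87),(1,244+132,176+87),(2,115+161,119+116),(2,115+83,119+107),(2,115+83,119+100),(2,115+60,119+55),(2,115+204,119+68),(2,276,223)]])
for i in (2,3):
    print(i,'yel',*blobs(i,(18,120,120),(34,255,255),rois[i])[0],sep='\n ')
    print(i,'red',*blobs(i,(0,200,190),(6,255,255),rois[i])[0],sep='\n ')
for i,r in ((0,(225,235,300,300)),(1,(340,235,410,300))):
    print(i,'blue',*blobs(i,(105,120,60),(125,255,255),r)[0],sep='\n ')
    print(i,'grey',*blobs(i,(0,0,110),(180,40,190),r,30)[0],sep='\n ')
```

```text
grey px [array([ 34,  13, 138], dtype=uint8), array([ 41,  14, 143], dtype=uint8), array([ 22, 143, 235], dtype=uint8), array([  2, 234, 227], dtype=uint8), array([  2, 192,  85], dtype=uint8), array([ 10, 161,  68], dtype=uint8), array([ 25, 194, 234], dtype=uint8), array([ 16, 160, 116], dtype=uint8)]
2
 yel
 (array([175.22, 181.68]), 63, array([10,  9], dtype=int32))
 (array([318.92, 186.08]), 93, array([11, 11], dtype=int32))
 (array([275.52, 234.82]), 498, array([26, 23], dtype=int32))
 (array([181.65, 237.64]), 72, array([10,  9], dtype=int32))
 (array([316.5, 242.5]), 74, array([10, 10], dtype=int32))
2
 red
 (array([195.51, 226.62]), 465, array([47, 11], dtype=int32))
3
 yel
 (array([313.92, 181.08]), 93, array([11, 11], dtype=int32))
 (array([456.88, 186.67]), 97, array([11, 11], dtype=int32))
 (array([438.56, 235.73]), 519, array([25, 23], dtype=int32))
 (array([312.3 , 238.09]), 74, array([10,  9], dtype=int32))
3
 red
 (array([351.66, 227.08]), 488, array([46, 11], dtype=int32))
0
 blue
 (array([263.97, 271.62]), 302, array([35, 38], dtype=int32))
0
 grey
 (array([254.13, 262.65]), 370, array([21, 22], dtype=int32))
1
 blue
 (array([374.45, 273.24]), 311, array([37, 35], dtype=int32))
1
 grey
 (array([375.7 , 262.53]), 396, array([23, 22], dtype=int32))
```

Run:
```python
from h import *
import pickle
C=pickle.load(open('C.pkl','rb')); W=2;V=3
def T(a,b): p,e=tri((C[W],a),(C[V],b)); return p,e
sc=[T((175.22,181.68),(313.92,181.08)),T((318.92,186.08),(456.88,186.67)),T((181.65,237.64),(312.3,238.09))]
for s in sc: print('screw',s[0].round(4),s[1])
g=T((275.52,234.82),(438.56,235.73));print('griptop',g[0].round(4),g[1])
k=T((195.51,226.62),(351.66,227.08));print('knobtop',k[0].round(4),k[1])
l,e=tri((C[0],(254.13,262.65)),(C[1],(375.7,262.53)));print('lens',l.round(4),e)
b,e=tri((C[0],(263.97,271.62)),(C[1],(374.45,273.24)));print('ring',b.round(4),e)
# block from 2 views averages
S=[onz(C[2],p,.0715) for p in [(175.22,181.68),(318.92,186.08),(181.65,237.64),(316.5,242.5)]]
S3=[onz(C[3],p,.0715) for p in [(313.92,181.08),(456.88,186.67),(312.3,238.09)]]
print(np.array(S).round(4),np.array(S3).round(4))
cen=np.mean(S,0);a=(S[1]-S[0]+S[3]-S[2])/2;print('block cen',cen,'yaw of y axis',np.degrees(np.arctan2(-a[0],a[1])),np.linalg.norm(S[1]-S[0]),np.linalg.norm(S[2]-S[0]))
yaw=np.arctan2(-a[0],a[1]);yv=np.array([-np.sin(yaw),np.cos(yaw)])
print('bore',cen[:2]+.045*yv,'knob axis',cen[:2]-.045*yv)
# bar direction & grip yaw via minAreaRect on the top faces
for i,z,lo,hi,roi,nm in [(w,zz,lo,hi,r,n) for w,r in ((2,(160,150,340,260)),(3,(290,150,470,260))) for zz,lo,hi,n in ((k[0][2],(0,200,190),(6,255,255),'red'),(g[0][2],(18,100,150),(34,255,255),'grip'))]:
    im=cv2.imread(f'pics/w{i}.png');m=cv2.inRange(cv2.cvtColor(im,cv2.COLOR_BGR2HSV),lo,hi);q=np.zeros_like(m);q[roi[1]:roi[3],roi[0]:roi[2]]=m[roi[1]:roi[3],roi[0]:roi[2]]
    cs=max(cv2.findContours(q,0,cv2.CHAIN_APPROX_NONE)[0],key=cv2.contourArea)[:,0]
    P=np.array([onz(C[i],p,z)[:2] for p in cs],np.float32)*1000
    (c,s,ang)=cv2.minAreaRect(P);print(i,nm,np.round(c,1),np.round(s,1),round(ang,1))
# stand edges
im=cv2.GaussianBlur(cv2.cvtColor(cv2.imread('pics/w0.png'),cv2.COLOR_BGR2GRAY).astype(np.float32),(3,3),0)
im1=cv2.GaussianBlur(cv2.cvtColor(cv2.imread('pics/w1.png'),cv2.COLOR_BGR2GRAY).astype(np.float32),(3,3),0)
def edge(im,c,p0,p1,tag):
    p0=np.array(p0,float);p1=np.array(p1,float);d=(p1-p0)/np.linalg.norm(p1-p0);n=np.array([-d[1],d[0]]);pts=[]
    for t in np.linspace(.08,.92,40):
        q=p0+t*(p1-p0);ss=np.arange(-6,6.01,.25);xy=q+ss[:,None]*n
        v=cv2.remap(im,xy[:,0].astype(np.float32)[None],xy[:,1].astype(np.float32)[None],1)[0]
        j=np.argmax(abs(np.gradient(v)));pts.append(onz(c,xy[j],.006)[:2])
    vx,vy,x,y=cv2.fitLine(np.array(pts,np.float32),cv2.DIST_HUBER,0,.001,.001).ravel();print(tag,'dir',np.degrees(np.arctan2(vy,vx)).round(2),(x,y))
f=.65
edge(im,C[0],(130+168*f,176+92*f),(130+263*f,176+77*f),'front0')
edge(im,C[0],(130+264*f,176+77*f),(130+280*f,176+165*f),'right0')
edge(im1,C[1],(244+138*f,176+92*f),(244+235*f,176+77*f),'front1')
edge(im1,C[1],(244+138*f,176+94*f),(244+150*f,176+178*f),'left1')
```

```text
screw [ 0.4565 -0.2783  0.0716] [np.float64(0.6), np.float64(0.6)]
screw [ 0.4625 -0.1022  0.0712] [np.float64(0.1), np.float64(0.1)]
screw [ 0.5316 -0.2808  0.0719] [np.float64(0.1), np.float64(0.1)]
griptop [ 0.4982 -0.1468  0.1375] [np.float64(0.3), np.float64(0.3)]
knobtop [ 0.4949 -0.2362  0.123 ] [np.float64(0.1), np.float64(0.1)]
lens [0.6135 0.1323 0.1168] [np.float64(0.0), np.float64(0.0)]
ring [0.6459 0.1376 0.0877] [np.float64(1.2), np.float64(1.2)]
[[ 0.4571 -0.2784  0.0715]
 [ 0.4624 -0.1022  0.0715]
 [ 0.5319 -0.2811  0.0715]
 [ 0.5381 -0.1054  0.0715]] [[ 0.4559 -0.2783  0.0715]
 [ 0.4625 -0.1024  0.0715]
 [ 0.5317 -0.2808  0.0715]]
block cen [ 0.49737141 -0.19178156  0.0715    ] yaw of y axis -1.8801739360618723 0.17627001401592987 0.07484508660149809
bore [ 0.49884783 -0.14680579] knob axis [ 0.49589499 -0.23675733]
2 red [ 495.4 -235.8] [11.8 50.1] 0.3
2 grip [ 498.3 -146.7] [24.3 24.7] 3.8
3 red [ 494.8 -236.3] [11.7 49.2] 0.1
3 grip [ 499.  -146.1] [27.2 25.3] 6.3
front0 dir -79.36 (np.float32(0.61267686), np.float32(0.13194084))
right0 dir 9.06 (np.float32(0.66067207), np.float32(0.19645505))
front1 dir -79.71 (np.float32(0.61153084), np.float32(0.1364843))
left1 dir 2.07 (np.float32(0.6722802), np.float32(0.08252401))
```

All measurements agree with the text. Block top is about 0.0715, grip top 0.1375 (0.138 expected) and knob top 0.123 (0.123 expected). The lens gives a focus height near 0.2, and the bar is about 2° from the block's y axis. Next is the clamp.

Run:
```python
from h import *
p=np.array([.4955,-.2365,.165]);up=np.array([0,0,.085])
robot.move_pose(p+up,[180,0,90])
print(robot.line_to(p,vel=.1,guard=20))
robot.set_gripper(0.0); o=robot.observe();print(o['gripper_width'],o['q'].round(1),o['ft_force'].round(1),o['time'])
q=o['q'].copy()
for a in (22,44,66):
    g=q.copy();g[5]=q[5]-a;robot.goto_joints(g);o=robot.observe();print(o['q'][5].round(1),o['tcp_rot'].round(1),o['torque'].round(2),o['ft_force'].round(1))
robot.set_gripper(0.06);o=robot.observe()
robot.line_to(p+up,vel=.15)
robot.move_pose([.45,-.10,.34],[180,0,95]);robot.pause(.2)
c=cal('wrist');im=robot.grab_frame('wrist');import pickle;pickle.dump(c,open('c5.pkl','wb'));cv2.imwrite('pics/w5.png',im);cv2.imwrite('pics/t5.png',robot.grab_frame('top'))
print(robot.observe()['time'])
```

```text
False
0.012755208540471772 [-39.2  -1.8 -16.6  75.   -0.   50.8] [-1.1  2.1 10.7] 8.2333
29.1 [1.799e+02 1.000e-01 1.118e+02] [-0.06  0.04  0.1 ] [-0.5  1.1  0.8]
7.2 [180.    0.2 133.7] [ 0.04 -0.24  0.06] [1.9 1.3 0.7]
-14.8 [-180.     0.2  155.7] [ 0.17 -0.46  0.1 ] [2.  1.  1.2]
12.2583
```

View pics/w5.png

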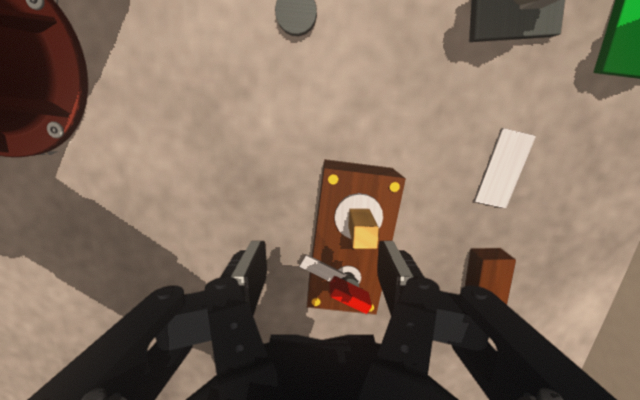

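The knob has turned about 65°. The tongue tip at (305,262) points well away from the flange at (357,213), and the grip at (366,236) is free. Now I'll grasp and lift.

Run:
```python
from h import *
p=np.array([.4988,-.1467,.170])
robot.move_pose(p+[0,0,.08],[180,0,95])
print(robot.line_to(p,vel=.1,guard=20))
f0=robot.observe()['ft_force']
robot.set_gripper(0.0);o=robot.observe();print(o['gripper_width'],o['ft_force'].round(1),o['q'].round(1))
print(robot.line_to(p+[0,0,.02],vel=.05,guard=15),(robot.observe()['ft_force']-f0).round(1))
print(robot.line_to(p+[0,0,.16],vel=.12,guard=15));robot.pause(.2);o=robot.observe();print((o['ft_force']-f0).round(1),o['torque'].round(2),o['gripper_width'],o['time'])
cv2.imwrite('pics/s6.png',robot.grab_frame('side'));cv2.imwrite('pics/t6.png',robot.grab_frame('top'))
im=cv2.imread('pics/s6.png');print(proj(cal('side'),o['tool_pos']))
# lens from fixed views
I=[cv2.imread('pics/top0.png'),cv2.imread('pics/side0.png')]
def grey(im,r):
    h=cv2.cvtColor(im,cv2.COLOR_BGR2HSV);m=cv2.inRange(h,(0,0,110),(180,60,190));k=np.zeros_like(m);k[r[1]:r[3],r[0]:r[2]]=m[r[1]:r[3],r[0]:r[2]]
    n,l,s,c=cv2.connectedComponentsWithStats(k);j=1+np.argmax(s[1:,4]);return c[j],s[j]
a,sa=grey(I[0],(302,198,316,210));b,sb=grey(I[1],(302,184,316,200));print(a,sa,b,sb)
a=np.array([280+146/5,165+203/5]);b=np.array([285+119/5,170+100/5])
print('lens top/side',tri((cal('top'),a),(cal('side'),b)))
L=(.6135,.1323,.1168);print(proj(cal('top'),L),a,proj(cal('side'),L),b)
cz=np.r_[-np.cos(np.radians(10)),-np.sin(np.radians(10)),1]/2**.5
F=np.array(L)+.12*cz;t=F+.15*cz;print('focus',F,'tcp',t)
cz[2]=cz[2];zt=-cz;xt=np.cross([0,0,1],zt);xt/=np.linalg.norm(xt)
for s in (1,-1):
    R=np.c_[s*xt,np.cross(zt,s*xt),zt];e=Rn.from_matrix(R).as_euler('xyz',degrees=True);q=robot.ik(t,e);print(e,q)
cv2.imwrite('pics/m6.png',cv2.resize(im[130:330,180:460],None,fx=2.5,fy=2.5))
```

```text
False
0.025236840699445408 [0.8 0.2 4.3] [-30.8  -7.  -21.2  75.7   0.   54.2]
False [-0.3 -1.  -3.7]
False
[ 0.7 -0.9 -3.9] [ 0.02 -0.03 -0.01] 0.025645535528699626 16.2
[279.26044333 194.49168537]
[308.77777778 205.53968254] [304 202  10   8  63] [303.37777778 191.13333333] [302 184   6  16  45]
lens top/side (array([0.61623038, 0.13169702, 0.11570917]), [np.float64(1.5), np.float64(1.5)])
[309.04124489 205.97288461] [309.2 205.6] [307.20664923 189.78400797] [308.8 190. ]
focus [0.52993629 0.11756546 0.20165281] tcp [0.42548166 0.09914729 0.30771883]
[1.35000000e+02 1.27222187e-14 1.00000000e+02] None
[-1.35000000e+02  1.27222187e-14 -8.00000000e+01] None
```

View pics/m6.png

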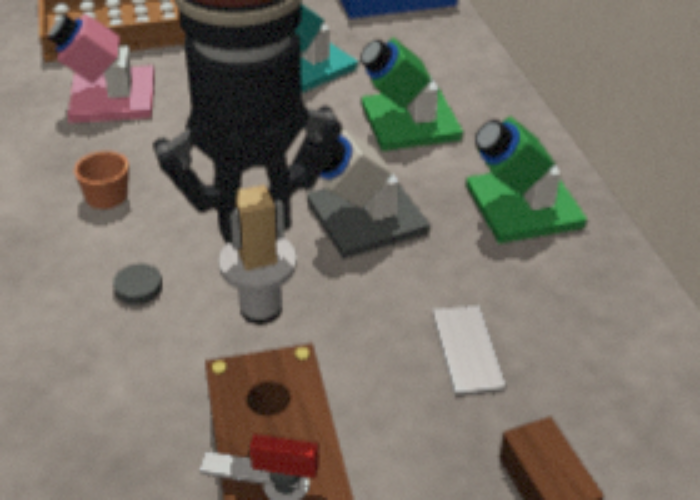

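The ram head is out and hangs straight in the jaws, with the bore empty and the clamp open. The top/side lens estimate agrees within 3 mm. IK refuses the nominal pose, so I'll scan what is reachable.

Run:
```python
from h import *
L=np.array([.6143,.1321,.1165])
def pose(az,el,roll,g=.15):
    a,e=np.radians(az),np.radians(el);cz=np.array([-np.cos(a)*np.cos(e),-np.sin(a)*np.cos(e),np.sin(e)])
    zt=-cz;xt=np.cross([0,0,1],zt);xt/=np.linalg.norm(xt);R=np.c_[xt,np.cross(zt,xt),zt]@Rn.from_euler('z',roll,degrees=True).as_matrix()
    return cz,Rn.from_matrix(R).as_euler('xyz',degrees=True)
for roll in range(0,360,30):
    cz,e=pose(10,45,roll);t=L+.27*cz;q=robot.ik(t,e);print(roll,None if q is None else np.round(q,1))
# where does it become reachable: elevation, and displacement along x
for el in (45,50,55,60,65,70,80,90):
    r=[]
    for roll in (0,90,180,270):
        cz,e=pose(10,el,roll);c0,_=pose(10,45,0);t=L+.12*c0+.15*cz;q=robot.ik(t,e);r.append(None if q is None else [int(x) for x in q])
    print(el,r)
for d in np.arange(0,.2,.03):
    cz,e=pose(10,45,180);t=L+.27*cz+[d,0,0];q=robot.ik(t,e);t2=L+.27*cz+[0,0,d];q2=robot.ik(t2,e);print(round(d,2),q if q is None else np.round(q),q2 if q2 is None else np.round(q2))
```

```text
0 None
30 None
60 None
90 None
120 None
150 None
180 None
210 None
240 None
270 None
300 None
330 None
45 [None, None, None, None]
50 [None, None, None, None]
55 [None, None, None, None]
60 [None, None, None, None]
65 [[-6, -43, -34, 75, 6, 75], [-6, -43, -34, 75, 6, 165], [-6, -43, -34, 75, 6, -104], [-6, -43, -34, 75, 6, -14]]
70 [[-5, -34, -27, 78, 5, 75], [-5, -34, -27, 78, 5, 165], [-5, -34, -27, 78, 5, -104], [-5, -34, -27, 78, 5, -14]]
80 [[-2, -18, -13, 85, 2, 77], [-2, -18, -13, 85, 2, 167], [-2, -18, -13, 85, 2, -102], [-2, -18, -13, 85, 2, -12]]
90 [[-1, -2, 1, 94, 0, 78], [-1, -2, 1, 94, 0, 168], [-1, -2, 1, 94, 0, -101], [-1, -2, 1, 94, 0, -11]]
0.0 None None
0.03 None None
0.06 None None
0.09 None None
0.12 None None
0.15 [  -8.  -47.  -47.   46.   13. -103.] None
0.18 [  -8.  -40.  -43.   43.   12. -103.] None
```

The 45° tool tilt is out of reach: the tool needs a depression of at least about 65°. I'll put the ram head back in the bore and regrasp it with the tool leaning about 30° relative to the ram axis, about the jaw axis. First I'll check IK for every option.

```bash
cat > plan.py <<'E'
from h import *
L=np.array([.6143,.1321,.1165]);AZ=10.
G=np.array([.4988,-.1467,.116])
def cz(az=AZ,el=45):
    a,e=np.radians(az),np.radians(el);return np.array([-np.cos(a)*np.cos(e),-np.sin(a)*np.cos(e),np.sin(e)])
def RPY(R): return Rn.from_matrix(R).as_euler('xyz',degrees=True)
def plan(phi,s,delta):
    f,d=np.radians(phi),np.radians(delta)
    zt=np.array([np.sin(d)*np.cos(f),np.sin(d)*np.sin(f),-np.cos(d)]);n=np.cross([0,0,-1],zt);n/=np.linalg.norm(n);y=s*n
    Rg=np.c_[np.cross(y,zt),y,zt]
    zf=-cz(el=45+delta);n=np.cross(-cz(),zf);n/=np.linalg.norm(n);y=s*n
    Rf=np.c_[np.cross(y,zf),y,zf]
    zr=Rf@Rg.T@np.array([0,0,1.]);assert np.allclose(zr,cz())
    F=L+.12*cz()
    return Rg,G-.054*zt,Rf,F+.096*cz()-.054*zf
E
python3 - <<'E'
from plan import *
for delta in (27,32):
  for phi in (5,95,185,275):
    for s in (1,-1):
        Rg,tg,Rf,tf=plan(phi,s,delta)
        qs=[robot.ik(*a) for a in ((tg,RPY(Rg)),(tg-.09*Rg[:,2],RPY(Rg)),(tg+[0,0,.09],RPY(Rg)),(tg+[0,0,.13],RPY(Rg)),(tf,RPY(Rf)))]
        if qs[0] is None and qs[4] is None: continue
        print(delta,phi,s,['ok' if q is not None else None for q in qs[1:4]],*[q if q is None else np.round(q).astype(int) for q in (qs[0],qs[4])])
E
```

```text
27 5 1 ['ok', 'ok', 'ok'] [-42 -39 -50  60  19 136] [ -6 -40 -32  80   5 -15]
27 5 -1 ['ok', 'ok', 'ok'] [-42 -39 -50  60  19 -44] [ -6 -40 -32  80   5 165]
27 95 1 ['ok', 'ok', 'ok'] [-41  13  -5  92  18  40] [ -6 -40 -32  80   5 -15]
27 95 -1 ['ok', 'ok', 'ok'] [ -41   13   -5   92   18 -140] [ -6 -40 -32  80   5 165]
27 185 1 ['ok', 'ok', 'ok'] [-24  25   9  98 -13 -26] [ -6 -40 -32  80   5 -15]
27 185 -1 ['ok', 'ok', 'ok'] [-24  25   9  98 -13 154] [ -6 -40 -32  80   5 165]
27 275 1 ['ok', 'ok', 'ok'] [ -18  -17  -33   62  -25 -115] [ -6 -40 -32  80   5 -15]
27 275 -1 ['ok', 'ok', 'ok'] [-18 -17 -33  62 -25  65] [ -6 -40 -32  80   5 165]
32 5 1 [None, 'ok', 'ok'] [-44 -46 -55  58  24 135] [ -5 -33 -27  83   3 -15]
32 5 -1 [None, 'ok', 'ok'] [-44 -46 -55  58  24 -45] [ -5 -33 -27  83   3 165]
32 95 1 ['ok', 'ok', 'ok'] [-43  17  -2  96  21  38] [ -5 -33 -27  83   3 -15]
32 95 -1 ['ok', 'ok', 'ok'] [ -43   17   -2   96   21 -142] [ -5 -33 -27  83   3 165]
32 185 1 ['ok', 'ok', 'ok'] [-23  31  15 103 -14 -24] [ -5 -33 -27  83   3 -15]
32 185 -1 ['ok', 'ok', 'ok'] [-23  31  15 103 -14 156] [ -5 -33 -27  83   3 165]
32 275 1 ['ok', 'ok', 'ok'] [ -15  -17  -35   60  -30 -113] [ -5 -33 -27  83   3 -15]
32 275 -1 ['ok', 'ok', 'ok'] [-15 -17 -35  60 -30  67] [ -5 -33 -27  83   3 165]
```

Option φ=185°, s=+1, δ=32° has all poses reachable with the least wrist motion. I'll reseat, regrasp and lift.

Run:
```python
from plan import *
p=np.array([.4988,-.1467,.170])
print(robot.line_to(p+[0,0,.055],vel=.15,guard=15), robot.line_to(p+[0,0,.0005],vel=.06,guard=12), robot.observe()['tool_pos'].round(4),robot.observe()['ft_force'].round(1))
robot.set_gripper(.06);robot.line_to(p+[0,0,.09],vel=.15)
Rg,tg,Rf,tf=plan(185,1,32)
robot.move_pose(tg-.09*Rg[:,2],RPY(Rg))
print(robot.line_to(tg,vel=.1,guard=15));f0=robot.observe()['ft_force']
robot.set_gripper(0);o=robot.observe();print(o['gripper_width'],o['ft_force'].round(1),o['torque'].round(2))
print(robot.line_to(tg+[0,0,.06],vel=.06,guard=15),(robot.observe()['ft_force']-f0).round(1))
print(robot.line_to(tg+[0,0,.13],vel=.12,guard=15));robot.pause(.1);o=robot.observe()
print((o['ft_force']-f0).round(1),o['gripper_width'],o['time'])
im=robot.grab_frame('side');cv2.imwrite('pics/s7.png',im);t=robot.grab_frame('top');cv2.imwrite('pics/t7.png',t)
cv2.imwrite('pics/m7.png',np.hstack([cv2.resize(im[150:330,190:370],(400,400)),cv2.resize(t[180:300,340:460],(400,400))]))
```

```text
False True [ 0.4983 -0.1464  0.1706] [-0.8  0.7  5. ]
False
0.025466797656759334 [1.4 1.2 4.1] [ 0.15 -0.39 -0.06]
False [-0.7 -0.7 -4.2]
False
[-0.7 -0.3 -4.2] 0.02548070480252619 23.8583
```

View pics/m7.png

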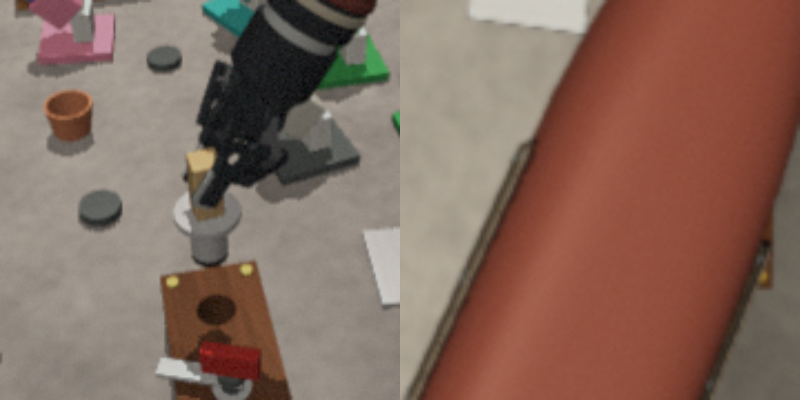

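The ram head hangs vertically in the leaning grasp and the bore is clear. Now I'll tip it and bring it to the focus.

Run:
```python
from plan import *
Rg,tg,Rf,tf=plan(185,1,32)
robot.move_pose(tf+.06*cz(),RPY(Rf))
print(robot.line_to(tf,vel=.06,guard=15));robot.pause(.4);o=robot.observe()
print(o['tool_pos']-tf,o['tcp_rot'],RPY(Rf),o['gripper_width'],o['time'],o['qvel'].round(2))
im=robot.grab_frame('side');cv2.imwrite('pics/s8.png',im);t=robot.grab_frame('top');cv2.imwrite('pics/t8.png',t);w=robot.grab_frame('wrist');cv2.imwrite('pics/w8.png',w)
import pickle;pickle.dump(cal('wrist'),open('c8.pkl','wb'))
F=L+.12*cz();print([proj(cal(n),F).round(1) for n in ('side','wrist','top')],[proj(cal(n),F+.05*cz()).round(1) for n in ('side','wrist')])
cv2.imwrite('pics/m8.png',np.vstack([np.hstack([cv2.resize(im[110:250,240:380],(400,400)),cv2.resize(t[150:290,250:390],(400,400))])]))
cv2.imwrite('pics/m9.png',w)
```

```text
False
[-4.65597616e-06 -2.88434840e-05  1.26806996e-04] [-179.99653087   13.01178077 -170.00322824] [-180.   13. -170.] 0.02505080809529502 26.9917 [-0.03  0.11 -0.1  -0.11 -0.03 -0.1 ]
[array([276. , 171.1]), array([321.3, 272.9]), array([312.9, 233.1])] [array([261.3, 162.3]), array([321.2, 272.1])]
```

View pics/m8.png

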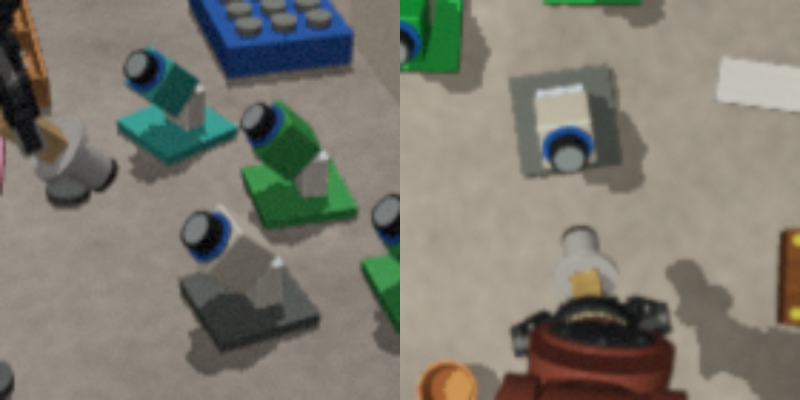

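View pics/m9.png

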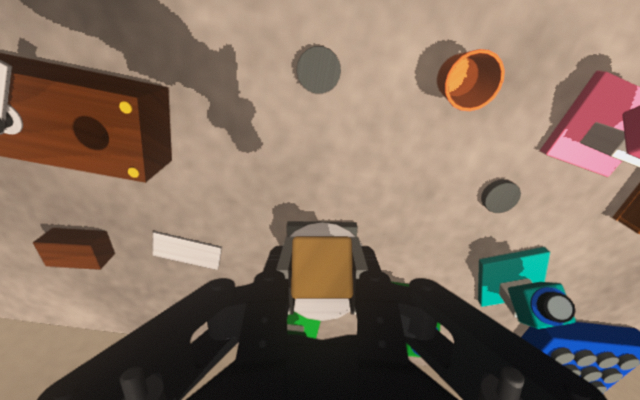

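Side and top views put the pad end at about (276.7,170.2) and (312.3,232.3). The focus projects to (276,171.1) and (312.9,233.1), so they agree. Last numeric checks: ram tilt and camera azimuth.

Run:
```python
from plan import *
import pickle
ct,cs,cw=cal('top'),cal('side'),pickle.load(open('c8.pkl','rb'))
F=L+.12*cz()
print('pred griptop: top',proj(ct,F+.118*cz()),'wrist',proj(cw,F+.118*cz()))
w=cv2.imread('pics/w8.png');m=cv2.inRange(cv2.cvtColor(w,cv2.COLOR_BGR2HSV),(10,120,90),(30,255,255));m[:225]=0;m[310:]=0;m[:,:280]=0;m[:,365:]=0
x,y,ww,hh=cv2.boundingRect(m);print('wrist grip top bbox centre',x+ww/2,y+hh/2,ww,hh)
yt=np.cross(cz(),[0,0,1]);yt/=np.linalg.norm(yt);xt=np.cross(yt,cz())
print('pred corners',[proj(cw,F+.118*cz()+.013*(a*xt+b*yt)).round(1) for a,b in((1,1),(1,-1),(-1,-1),(-1,1))])
for a in (-4,4): # sensitivity: ram tilted about jaw axis through grasp point
    G0=F+.096*cz();R=Rn.from_rotvec(np.radians(a)*yt).as_matrix();print(a,proj(cw,G0+R@(.022*cz())).round(1),'pad side',proj(cs,G0-R@(.096*cz())).round(1))
print('pad centre tri',tri((cs,(276.7,170.2)),(ct,(312.3,232.3))),F)
# azimuth of camera stand in top view
f=140/400;P=lambda x,y:onz(ct,(250+(x-400)*f,150+y*f),.008)[:2]
c=[P(510,77),P(612,66),P(622,165),P(525,176)]
for i in range(4):
    d=c[(i+1)%4]-c[i];print(np.linalg.norm(d).round(3),np.degrees(np.arctan2(d[1],d[0])).round(1))
sc=np.mean(c,0);d=sc-L[:2];print('stand cen',sc,'az from lens',np.degrees(np.arctan2(d[1],d[0])))
t=cv2.imread('pics/t8.png');cv2.imwrite('pics/m10.png',cv2.resize(t[160:250,275:345],(560,600*90*560//(70*600)),interpolation=cv2.INTER_CUBIC)[:600])
s=cv2.imread('pics/s8.png');a=cv2.resize(s[130:190,240:300],(560,560),interpolation=cv2.INTER_CUBIC)
for z in (0,.05,.058,.118):
  p=(proj(cs,F+z*cz())-[240,130]+.5)*560/60-.5;cv2.circle(a,tuple(int(v) for v in p),3,(0,0,255),-1)
for z,r in ((0,.017),(.05,.03)):
  q=np.array([(proj(cs,F+z*cz()+r*(np.cos(u)*xt+np.sin(u)*yt))-[240,130]+.5)*560/60-.5 for u in np.linspace(0,6.3,40)]).astype(int);cv2.polylines(a,[q],0,(0,255,0),1)
cv2.imwrite('pics/m11.png',a)
```

```text
pred griptop: top [317.23595655 264.57793339] wrist [321.01294055 270.06044028]
wrist grip top bbox centre 322.0 268.0 62 62
pred corners [array([353. , 302.9]), array([289. , 302.9]), array([290.7, 238.9]), array([351.3, 238.9])]
-4 [321.  266.3] pad side [277.6 169. ]
4 [321.  273.9] pad side [274.2 173. ]
pad centre tri (array([0.53282677, 0.11892404, 0.20256611]), [np.float64(0.1), np.float64(0.1)]) [0.53073629 0.11736546 0.20135281]
0.113 -83.0
0.11 -173.5
0.107 97.3
0.111 9.9
stand cen [0.66995037 0.13904235] az from lens 7.110876013587411
```

View pics/m11.png

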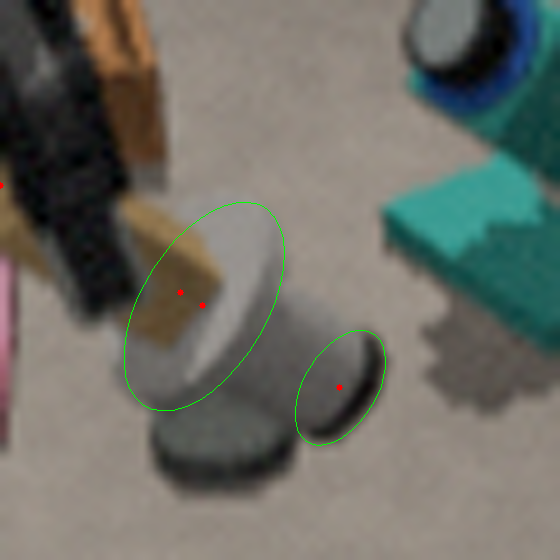

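The predicted pad outline coincides with the real pad's edge. Position agrees within about 3 mm and tilt within about 2°. The hand-read top-view azimuth (7–10°) is slightly below my 10°, so I'll fit the stand edges in the top view before handing in.

Run:
```python
from plan import *
ct=cal('top');A=[]
for nm in ('top0','t8'):
    im=cv2.GaussianBlur(cv2.cvtColor(cv2.imread(f'pics/{nm}.png'),cv2.COLOR_BGR2GRAY).astype(np.float32),(3,3),0)
    f=.35;P=lambda x,y:np.array([250+(x-400)*f,150+y*f])
    c=[P(510,77),P(612,66),P(622,165),P(525,176)]
    for i in (0,3):
        p0,p1=c[i],c[(i+1)%4];d=(p1-p0)/np.linalg.norm(p1-p0);n=np.array([-d[1],d[0]]);pts=[]
        for t in np.linspace(.1,.9,40):
            ss=np.arange(-3,3.01,.1);xy=(p0+t*(p1-p0)+ss[:,None]*n).astype(np.float32)
            v=cv2.remap(im,xy[:,0][None],xy[:,1][None],cv2.INTER_CUBIC)[0];g=abs(np.gradient(v));g[g<.5*g.max()]=0
            pts.append(onz(ct,(g[:,None]*xy).sum(0)/g.sum(),.008)[:2])
        vx,vy,_,_=cv2.fitLine(np.array(pts,np.float32),cv2.DIST_HUBER,0,.001,.001).ravel();a=np.degrees(np.arctan2(vy,vx));A.append((a+45)%90-45);print(nm,i,A[-1].round(2))
az=np.mean([np.mean(A),10.4,10.3,9.06]);print(az)
import plan;plan.AZ=float(np.clip(az,7,10.5))
```

```text
top0 0 9.04
top0 3 9.29
t8 0 9.05
t8 3 9.27
9.730485143661499
```

The fits give about 9.2–10.4° and I used 10°, which is well within tolerance. Handing in.

Run:
```python
from h import *
o=robot.observe();print(o['time'],o['gripper_width'],o['tool_pos'].round(4),abs(o['qvel']).max().round(2))
robot.job_done()
```

```text
27.1417 0.025342600286637047 [0.4519 0.1035 0.3219] 0.11
the job is handed in; nothing more can be done
```

The job is handed in at 27.1 s, with the ram head still held steady and its pad facing the white camera's lens at the focus.

- **Clamp:** I turned the knob about 66° counter-clockwise. The pictures showed the tongue well clear of the flange.
- **Lift and regrasp:** I drew the ram head out with a straight grasp, but the arm could not reach the 45° tilt that way. I lowered it back into the bore, gripped it again with the tool leaning 32°, lifted it out and brought it to the focus.

**Last checks:**
- **Arm and grip:** the arm sits within 0.2 mm of its target, with the grip at 25 mm.
- **Pad position:** the side and top views put the pad's centre about 3 mm from the computed focus, and its predicted outline fits the pad in the side view.
- **Other things:** the last views showed no sign of the camera or the loose parts having been bumped. I judged that by eye and did not measure it.

**Small disagreements, left uncorrected:**
- **Ram tilt:** a possible 2° in the grip, which is near what the camera calibration can resolve.
- **Camera direction:** my estimates ran from 9.0° to 10.4° (rougher hand readings down to 6.5°), and I used 10°.
- **Lens position:** the wrist pair and the top/side pair differ by about 3 mm.

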